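# Stand the tipped speaker and meter back up

## Task

At the radio desk, the black speaker and the green meter have tipped sideways and lean on the power supply that stands between them. Push each of them back upright with the fingers, so that both stand flat on the table beside the supply where they tipped; only push, do not lift or carry them. Leave the other things on the desk alone.

Things in the scene. Friction and masses are not known exactly. Their poses are not given: they have to be found in the camera images.
- supply: grey bench power supply, a box 240 mm long (own x) by 200 mm wide (own y) by 95 mm high, fixed to the table. Origin: centre of its underside; x points to its rear (away from its control face), y to its left, z up. The speaker leans on its +y side, the meter on its -y side.
- speaker: black loudspeaker with a grey grille: loose box 95 (own x) x 90 (own y) x 180 mm tall (own z), about 0.6 kg, controls on -x. Origin: centre of underside. Starts on the supply's +y side, tipped 33 deg toward it on its near bottom edge, 62 mm from the supply's side, that face resting on the supply's top edge.
- meter: green radio power meter with white dial and two knobs (14 mm proud): loose box 95 (own x) x 90 (own y) x 165 mm tall (own z), about 0.6 kg, controls on -x. Origin: centre of underside. Starts on the supply's -y side, tipped 36 deg toward it on its near bottom edge, 69 mm from the supply's side, that face resting on the supply's top edge.
- speaker_edge (a point): middle of the speaker's top edge on the supply side (own y = -45 mm); at the start it hangs 151 mm above the table over the supply's top. A push here away from the supply (under 2 N) rocks the speaker back; closer than 26 deg to upright it drops onto its base by itself. While it rocks, its other top edge rises to 201 mm: keep the gripper's body above that.
- meter_edge (a point): middle of the meter's top edge on the supply side (own y = +45 mm); at the start it hangs 133 mm above the table over the supply's top. A push here away from the supply (under 2 N) rocks the meter back; closer than 28 deg to upright it drops onto its base by itself. While it rocks, its other top edge rises to 188 mm: keep the gripper's body above that.
- mug: bystander, loose, leave alone: blue mug, 82 mm across, 95 mm tall; origin at its underside
- handheld: bystander, loose, leave alone: black hand-held radio standing upright, 34 x 56 x 115 mm with a 60 mm stub aerial; origin at its underside
- microphone: bystander, loose, leave alone: black hand microphone lying flat, 90 x 55 x 30 mm; origin at its underside
- morse_key: bystander, loose, leave alone: brass Morse key on a steel base, 100 x 65 x 44 mm; origin at its underside
- screwdriver: bystander, loose, leave alone: screwdriver with an orange handle, lying flat
Not all that is in view belongs to the job. What is shaped like the meter but red or yellow is not meant.

How it is judged:
By the outcome, as a careful person would: the job done as asked, in the order asked, and still so for the second after the job is handed in, with the robot touching nothing.
It also fails if it takes over 54 s, if anything falls off the work surface, if the arm or the gripper's body presses on something with over 40 N, if the wrist force passes 120 N, or if a joint passes its speed limit or range.

## Robot

A 7-joint arm with a two-finger parallel gripper is mounted at the origin on the work surface. World frame = base frame: x ahead of the robot, y to its left, z up, the work surface at z = 0. Lengths are in m, angles in degrees, forces in N, time in s.
With the tool pointing down it reaches from about 0.425 to 0.875 m from the base axis. Payload 4.7 kg.
Tool frame: the origin (TCP) lies on the mounting face of the last link; the fingertips stand 182 mm ahead of it and the grasp point (between the pads) lies 164 mm ahead of it; z points along the fingers, y is the line along which they close (so a half turn about z gives the same grasp; the last joint's range is limited). The gripper opens to 87 mm and grips with 3 to 60 N. Pads are 19 mm wide; open, the fingers measure 117 mm over their backs; the gripper's body (75 mm by 190 mm) begins 51 mm behind the grasp point.
Start: joints at [-66.572, 18.392, -4.016, 83.108, 1.295, 78.541, -3.26], TCP at [0.25, 0.6, 0.405] pointing down, gripper open.
Joint ranges: [-163.93, 163.93], [-17.29, 119.83], [-79.2, 71.16], [3.27, 140.29], [-89.18, 269.18], [5.43, 117.66], [-154.24, 154.24]. Speed limits (degrees/s): [147.25, 147.25, 180, 180, 180, 180, 180].

## Interface

Orientations are given as [roll, pitch, yaw] about the fixed x, y, z axes, in that order (R = Rz(yaw) Ry(pitch) Rx(roll)).
In Python, from cell import env gives the robot as it stands.
- The arm moves only by the tool servo_tool, never from a script. Its argument "plan" is a list of rows, each an object with "xyz": the shift along the tool's x, y, z in cm, a list of three; "twist": the turn, a rotation vector about the tool's x, y, z in degrees, a list of three; "jaw": the closure, from 0 (fully open) to 1 (shut). In form: [{"xyz": [x, y, z], "twist": [wx, wy, wz], "jaw": jaw}, ...]. A call has 1 to 10 rows; each row is the pose to reach, as a shift and turn from the pose commanded when the call began, along the tool's axes at that moment; what a row does not reach only later rows make up. A row lasts 1/12 s, in which the tool goes at most 41.7 mm and 7.16 degrees, less where a joint would pass 70% of its speed; a pose out of reach is approached as far as the arm can. A call with a gripper value outside its range is refused whole. The fingers move at their own pace and stop on an object; "newtons" is the grip in N (left out, the last holds). Time passes only in rows, so rows that repeat a pose let the fingers close. It gives the time, the measured TCP pose, the force, the opening and the grip force at its end, in the units of the state.
- env.get_obs(): the state, without advancing time (a new reading comes with each control period).
- env.read_camera(name): name is "scene" or "side" or "wrist"; returns a dict with "img" (420x560x3 uint8, red, green, blue), "camera_matrix" (3x3 intrinsics, pixels), "R" (3x3) and "t" (3): a world point X has camera coordinates R X + t. Camera axes: x right, y down, z forward; pixel columns grow to the right and rows downward; lengths in m; the calibration is good to about 2 mm. The wrist camera is an equidistant fisheye: a pixel r from the principal point sees the ray r / f radians off the axis. A picture is of the moment at which its call begins. There is no depth.
- env.sign_off(): hands the job in; it is judged then, once.
The state is a dict: "time_s": time; "qpos": joint angles; "joint_velocities": joint speeds; "effort": joint torques, N m; "tool_pos": TCP position; "tool_rot": TCP orientation; "force": force on the tool from outside, world axes, zero at the start; "wrist_torque": the same for the moment, N m; "grip_width": finger opening in m; "grasp_force": force on a finger pad.
Only numpy, scipy, OpenCV 4.12 (cv2) and the standard library are available. Lean on these libraries where they do the work, as an engineer would, in place of code of your own. Each camera call takes 0.05 s, during which the arm holds its last target. There are 200 camera calls.

## Working session

There is one attempt and no reset: what is moved stays moved. The work goes in short steps, Python scripts to look and compute and a tool call to move; the robot and the scene stay as the last step left them, time stands still between calls to the robot, and variables do not carry over. Pictures are saved under pics/ and viewed, at most 10 in all, crops included, and the job is handed in when it is done.

Besides the shell and the picture viewer there is one more tool, called after ">>>" as name([rows], argument=value, ...), one row to a line, values as JSON. servo_tool: Moves the arm, as the interface text tells. Its arguments: {"type":"object","properties":{"plan":{"type":"array","items":{"type":"object","properties":{"xyz":{"type":"array","items":{"type":"number"}},"twist":{"type":"array","items":{"type":"number"}},"jaw":{"type":"number"}}}},"newtons":{"type":"number"}},"required":["plan"]}

```bash
mkdir -p pics; python3 - <<'E'
from cell import env
import cv2,json
o=env.get_obs();print(o['time_s'],o['tool_pos'],o['tool_rot'],o['grip_width'],o['force'])
for n in('scene','side'):
    c=env.read_camera(n);cv2.imwrite(f'pics/{n}0.png',c['img'][:,:,::-1])
    print(n,c['camera_matrix'],c['R'],c['t'])
E
```

```text
0.0 [0.2499403  0.59980535 0.40366321] [-1.79892245e+02  5.89027317e-03  1.57385598e+02] 0.08707421508598952 [-0.35792249  0.18731665 -0.18119528]
scene [[384.07710121   0.         281.4192385 ]
 [  0.         384.07710121 210.51585845]
 [  0.           0.           1.        ]] [[ 0.72665968  0.68698846 -0.00354461]
 [ 0.49597312 -0.52817007 -0.68923657]
 [-0.47536972  0.4990824  -0.7245277 ]] [-0.40130658 -0.19400507  1.48254349]
side [[436.67570594   0.         277.49346887]
 [  0.         436.67570594 207.24731251]
 [  0.           0.           1.        ]] [[ 0.85333723 -0.52116701 -0.01416035]
 [-0.30673306 -0.47989905 -0.82195604]
 [ 0.42158083  0.70574914 -0.56937488]] [-0.47978612  0.28430892  1.22053389]
```

View pics/scene0.png

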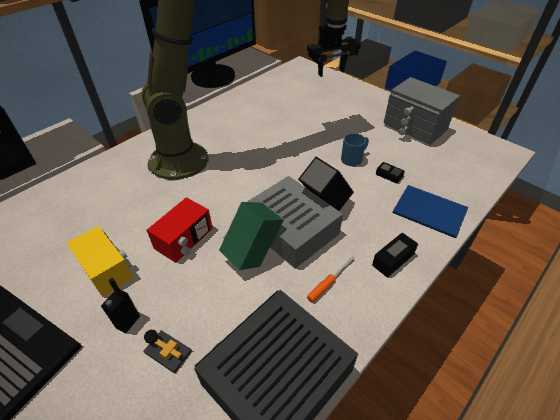

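View pics/side0.png

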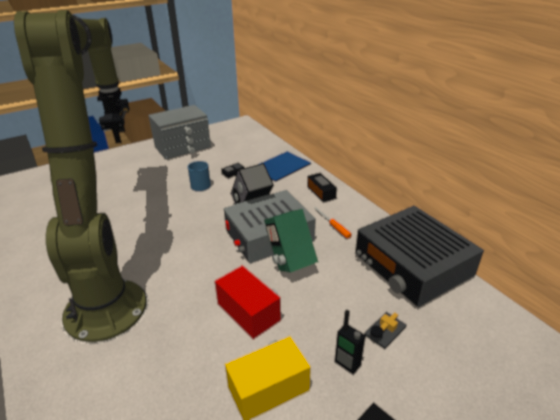

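The scene view shows the supply at about (292,220), with the speaker leaning at (327,183) and the meter at (252,235). The side view shows them at (268,225), (252,185) and (292,243). I'll enlarge both views to pick out the corners.

```bash
python3 - <<'E'
import cv2
a=cv2.imread('pics/scene0.png')[145:280,210:365];b=cv2.imread('pics/side0.png')[155:280,210:330]
for n,i in(('sc',a),('si',b)):
    i=cv2.resize(i,None,fx=4.4,fy=4.4,interpolation=cv2.INTER_CUBIC);i=cv2.convertScaleAbs(i,alpha=1.6,beta=10)
    cv2.imwrite(f'pics/{n}_crop.png',i)
E
```

```text
(no output)
```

View pics/sc_crop.png

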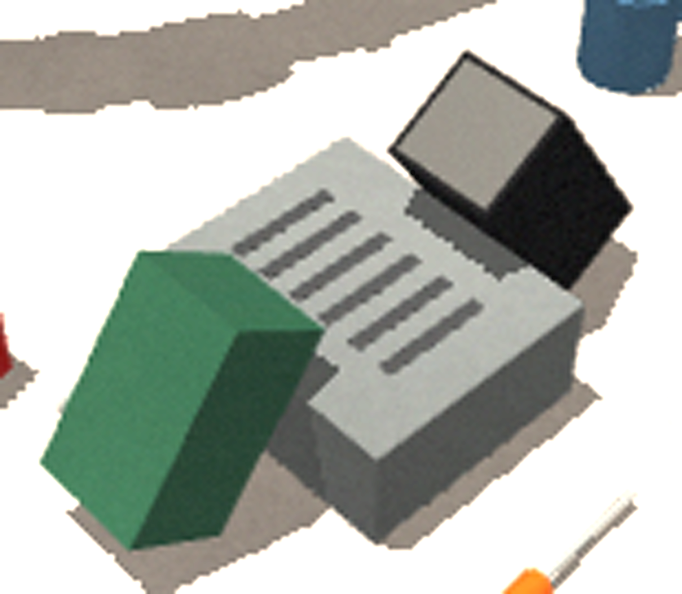

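View pics/si_crop.png

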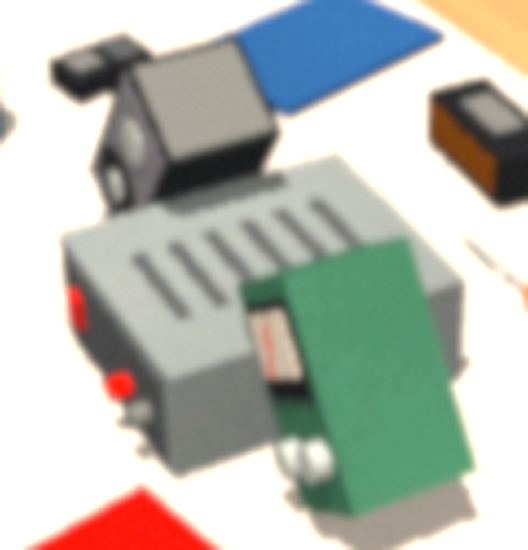

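```bash
cat > fit.py <<'E'
import numpy as np
from scipy.optimize import least_squares
from cell import env
cs={n:env.read_camera(n) for n in('scene','side')}
org={'scene':(210,145),'side':(210,155)}
def proj(n,X):
    c=cs[n];p=c['camera_matrix']@(c['R']@X+c['t']);return p[:2]/p[2]
def Rz(a):c,s=np.cos(a),np.sin(a);return np.array([[c,-s,0],[s,c,0],[0,0,1]])
def Rx(a):c,s=np.cos(a),np.sin(a);return np.array([[1,0,0],[0,c,-s],[0,s,c]])
def sup(p,P):return Rz(p[2])@np.array(P)+[p[0],p[1],0]
def box(p,q,sg,P): # pivot at own y=-sg*45,z=0 ; sg=+1 speaker
    x,gap,til,yaw=q
    L=np.array(P)+[0,sg*.045,0]
    return sup(p,Rz(yaw)@Rx(sg*til)@L+[x,sg*(.1+gap),0])
S=[('scene',347,138,-1,1,1),('scene',583,307,1,1,1),('scene',378,460,1,-1,1),('scene',378,545,1,-1,0),('scene',573,388,1,1,0),
('side',63,238,-1,1,1),('side',338,157,1,1,1),('side',463,285,1,-1,1),('side',165,380,-1,-1,1),('side',178,475,-1,-1,0)]
K=[('scene',467,52,-1,1,1),('scene',562,115,1,1,1),('scene',487,212,1,-1,1),('scene',390,150,-1,-1,1),('scene',632,208,1,1,0),
('side',130,68,-1,1,1),('side',240,40,1,1,1),('side',277,130,1,-1,1),('side',170,163,-1,-1,1)]
M=[('scene',140,252,-1,-1,1),('scene',240,330,1,-1,1),('scene',130,548,1,-1,0),('scene',42,462,-1,-1,0),('scene',230,255,-1,1,1),('scene',322,328,1,1,1),('scene',220,535,1,1,0),
('side',287,270,-1,-1,1),('side',410,240,1,-1,1),('side',472,467,1,-1,0),('side',355,515,-1,-1,0),('side',243,282,-1,1,1)]
def res(v):
    p,k,m=v[:3],v[3:7],v[7:11];r=[]
    for L,f in((S,lambda a,b,c:sup(p,[a*.12,b*.1,c*.095])),(K,lambda a,b,c:box(p,k,1,[a*.0475,b*.045,c*.18])),(M,lambda a,b,c:box(p,m,-1,[a*.0475,b*.045,c*.165]))):
        for n,u,w,a,b,c in L:
            r+=list(proj(n,f(a,b,c))-np.array(org[n])-np.array([u,w])/4.4)
    return np.array(r)
v0=[.65,0,0,0,.062,.576,0,0,.069,.628,0]
s=least_squares(res,v0,loss='soft_l1');v=s.x
d=np.degrees
if __name__=='__main__':
    print('supply',v[:2].round(4),d(v[2]).round(2))
    print('spk x,gap,tilt,yaw',v[3:5].round(4),d(v[5:7]).round(2));print('met',v[7:9].round(4),d(v[9:]).round(2))
    print(np.abs(res(v)).reshape(-1,2).max(1).round(1))
    p,k,m=v[:3],v[3:7],v[7:11]
    print('spk edge',box(p,k,1,[0,-.045,.18]),'met edge',box(p,m,-1,[0,.045,.165]))
    o=env.get_obs();print(o['tool_pos'],o['tool_rot'])
E
python3 fit.py
```

```text
supply [0.5567 0.0407] -3.85
spk x,gap,tilt,yaw [0.007 0.063] [33.51 -0.53]
met [-0.0047  0.0677] [35.83 -0.3 ]
[1.3 1.1 0.4 1.2 0.8 2.2 2.3 2.2 1.3 0.8 0.8 1.1 1.9 1.1 0.4 1.7 2.  1.6
 0.1 0.6 0.7 0.7 0.6 0.6 1.  0.1 0.6 1.9 1.5 0.5 1.1]
spk edge [0.56705659 0.10379768 0.15008004] met edge [ 0.54769529 -0.02996259  0.1337773 ]
[0.24997029 0.59988683 0.40408486] [-1.79934995e+02  4.30805418e-03  1.57382501e+02]
```

```bash
cat > go.py <<'E'
import sys,numpy as np
from scipy.spatial.transform import Rotation as R
from cell import env
P=np.array([.5567,.0407]);a=-3.85
def to(sx,sy,z):
    o=env.get_obs();r=R.from_euler('xyz',o['tool_rot'],degrees=True)
    w=np.r_[P+R.from_euler('z',a,degrees=True).as_matrix()[:2,:2]@[sx,sy],z]
    T=R.from_euler('xyz',[180,0,90+a],degrees=True)
    print('cm',(100*r.inv().apply(w-o['tool_pos'])).round(2),'twist',(r.inv()*T).as_rotvec(degrees=True).round(2),'t',o['time_s'],'F',o['force'].round(1))
to(*map(float,sys.argv[1:]))
E
python3 go.py 0.001 -0.004 0.404
```

```text
cm [-50.04 -40.17   0.06] twist [-5.000e-02  4.000e-02  7.123e+01] t 0.2 F [-0.7 -0.6 -0.2]
```

>>> servo_tool([
  {"xyz":[-4,-3.2,0],"twist":[0,0,6],"jaw":0.5},
  {"xyz":[-7,-5.6,0],"twist":[0,0,12],"jaw":0.5},
  {"xyz":[-10,-8,0],"twist":[0,0,18],"jaw":0.5},
  {"xyz":[-13,-10.4,0],"twist":[0,0,24],"jaw":0.5},
  {"xyz":[-16,-12.8,0],"twist":[0,0,30],"jaw":0.5},
  {"xyz":[-19,-15.2,0],"twist":[0,0,36],"jaw":0.5},
  {"xyz":[-22,-17.6,0],"twist":[0,0,42],"jaw":0.5},
  {"xyz":[-25,-20,0],"twist":[0,0,48],"jaw":0.5},
  {"xyz":[-28,-22.4,0],"twist":[0,0,54],"jaw":0.5},
  {"xyz":[-31,-24.8,0],"twist":[0,0,60],"jaw":0.5},
])

```text
time_s: 1.03
tool_pos: [0.4412, 0.2499, 0.4048]
tool_rot: [180.0, -0.0, 97.1]
force: [1.2, -0.2, -0.0]
grip_width: 0.0438
grasp_force: 0.0
```

```bash
python3 go.py 0.001 -0.004 0.404
```

```text
cm [-22.6    8.9    0.08] twist [ 1.000e-02 -2.000e-02  1.094e+01] t 1.0333 F [ 1.2 -0.2 -0. ]
```

>>> servo_tool([
  {"xyz":[-3,1.2,0],"twist":[0,0,2],"jaw":0.5},
  {"xyz":[-6,2.4,0],"twist":[0,0,4],"jaw":0.5},
  {"xyz":[-9,3.6,0],"twist":[0,0,6],"jaw":0.5},
  {"xyz":[-12,4.8,0],"twist":[0,0,8],"jaw":0.5},
  {"xyz":[-15,6,0],"twist":[0,0,10],"jaw":0.5},
  {"xyz":[-18,7,0],"twist":[0,0,11],"jaw":0.5},
  {"xyz":[-20.5,8,0],"twist":[0,0,11],"jaw":0.5},
  {"xyz":[-22,8.8,0],"twist":[0,0,11],"jaw":0.5},
  {"xyz":[-22.6,8.9,0],"twist":[0,0,11],"jaw":0.5},
  {"xyz":[-22.6,8.9,0],"twist":[0,0,11],"jaw":0.5},
])

```text
time_s: 1.87
tool_pos: [0.5582, 0.0375, 0.4045]
tool_rot: [-180.0, 0.0, 86.2]
force: [-0.5, -0.4, -0.6]
grip_width: 0.0433
grasp_force: 0.0
```

```bash
python3 go.py 0.001 -0.004 0.404; python3 - <<'E'
from cell import env
import cv2
cv2.imwrite('pics/w1.png',env.read_camera('wrist')['img'][:,:,::-1])
E
```

```text
cm [-0.09 -0.08  0.06] twist [-0.02  0.04  0.05] t 1.8667 F [-0.5 -0.4 -0.6]
```

View pics/w1.png

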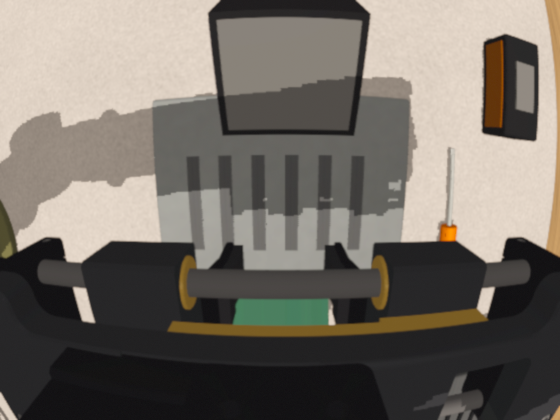

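The wrist view shows the fingers at (225,265) and (345,265), centred over the supply. The speaker's top edge is at (290,133) and the meter's green top is at (282,310), so the way down is clear.

>>> servo_tool([
  {"xyz":[0,0,2],"jaw":0.5},
  {"xyz":[0,0,4],"jaw":0.5},
  {"xyz":[0,0,6],"jaw":0.5},
  {"xyz":[0,0,8],"jaw":0.5},
  {"xyz":[0,0,9.4],"jaw":0.5},
  {"xyz":[1,0,9.4],"jaw":0.5},
  {"xyz":[2.5,0,9.4],"jaw":0.5},
  {"xyz":[4,0,9.4],"jaw":0.5},
  {"xyz":[5,0,9.4],"jaw":0.5},
  {"xyz":[5,0,9.4],"jaw":0.5},
])

```text
validation failed for argument at $.pl...
```

```bash
python3 go.py 0.006 0.0935 0.31
```

```text
cm [9.48 0.51 9.46] twist [-0.05 -0.02  0.19] t 1.9167 F [-0.1 -0.1  0.3]
```

Each row needs the twist as well.

>>> servo_tool([
  {"xyz":[0,0,2],"twist":[0,0,0],"jaw":0.5},
  {"xyz":[0,0,4],"twist":[0,0,0],"jaw":0.5},
  {"xyz":[0,0,6],"twist":[0,0,0],"jaw":0.5},
  {"xyz":[0,0,8],"twist":[0,0,0],"jaw":0.5},
  {"xyz":[0,0,9.4],"twist":[0,0,0],"jaw":0.5},
  {"xyz":[1,0.2,9.4],"twist":[0,0,0],"jaw":0.5},
  {"xyz":[2.5,0.5,9.4],"twist":[0,0,0],"jaw":0.5},
  {"xyz":[4,0.5,9.4],"twist":[0,0,0],"jaw":0.5},
  {"xyz":[5,0.5,9.4],"twist":[0,0,0],"jaw":0.5},
  {"xyz":[5,0.5,9.4],"twist":[0,0,0],"jaw":0.5},
])

```text
time_s: 2.75
tool_pos: [0.5665, 0.0937, 0.312]
tool_rot: [179.9, -0.1, 86.7]
force: [-0.2, 0.6, 0.2]
grip_width: 0.0434
grasp_force: 0.0
```

```bash
python3 go.py 0.006 0.0935 0.31
```

```text
cm [4.   0.02 0.21] twist [ 0.1  -0.15  0.59] t 2.75 F [-0.2  0.6  0.2]
```

>>> servo_tool([
  {"xyz":[0.5,0,0.1],"twist":[0,0,0],"jaw":0.5},
  {"xyz":[0.9,0,0.1],"twist":[0,0,0],"jaw":0.5},
  {"xyz":[1.3,0,0.1],"twist":[0,0,0],"jaw":0.5},
  {"xyz":[1.7,0,0.1],"twist":[0,0,0],"jaw":0.5},
  {"xyz":[2.1,0,0.1],"twist":[0,0,0],"jaw":0.5},
  {"xyz":[2.5,0,0.1],"twist":[0,0,0],"jaw":0.5},
  {"xyz":[2.9,0,0.1],"twist":[0,0,0],"jaw":0.5},
  {"xyz":[3.3,0,0.1],"twist":[0,0,0],"jaw":0.5},
  {"xyz":[3.7,0,0.1],"twist":[0,0,0],"jaw":0.5},
  {"xyz":[4.1,0,0.1],"twist":[0,0,0],"jaw":0.5},
])

```text
time_s: 3.58
tool_pos: [0.5689, 0.1301, 0.3098]
tool_rot: [180.0, -0.0, 86.4]
force: [-0.4, 0.2, 0.0]
grip_width: 0.0436
grasp_force: 0.0
```

```bash
python3 go.py -0.005 -0.004 0.31; python3 - <<'E'
from cell import env
import cv2,numpy as np
i=[env.read_camera(n)['img'][130:290,180:380,::-1] for n in('scene','side')]
cv2.imwrite('pics/p2.png',cv2.resize(np.hstack(i),None,fx=2,fy=2))
E
```

```text
cm [-9.4  -1.15 -0.02] twist [ 0.   -0.    0.23] t 3.5833 F [-0.4  0.2  0. ]
```

View pics/p2.png

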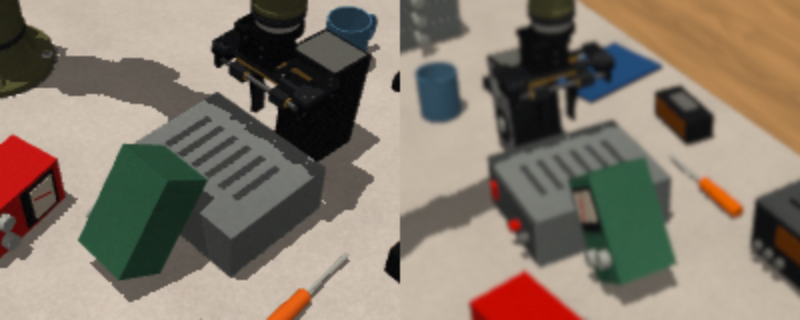

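The speaker now stands upright at about (330,85) in the left crop. The meter is next.

>>> servo_tool([
  {"xyz":[-1.5,0,0],"twist":[0,0,0],"jaw":0.5},
  {"xyz":[-3.5,-0.5,0],"twist":[0,0,0],"jaw":0.5},
  {"xyz":[-6,-1,0],"twist":[0,0,0],"jaw":0.5},
  {"xyz":[-8,-1.1,0.3],"twist":[0,0,0],"jaw":0.5},
  {"xyz":[-9.5,-1.1,0.7],"twist":[0,0,0],"jaw":0.5},
  {"xyz":[-11,-1.1,1],"twist":[0,0,0],"jaw":0.5},
  {"xyz":[-12.5,-1.1,1],"twist":[0,0,0],"jaw":0.5},
  {"xyz":[-13.5,-1.1,1],"twist":[0,0,0],"jaw":0.5},
  {"xyz":[-14.2,-1.1,1],"twist":[0,0,0],"jaw":0.5},
  {"xyz":[-14.2,-1.1,1],"twist":[0,0,0],"jaw":0.5},
])

```text
time_s: 4.52
tool_pos: [0.5487, -0.0138, 0.3]
tool_rot: [180.0, 0.0, 86.2]
force: [-0.1, 0.2, 0.8]
grip_width: 0.0433
grasp_force: 0.0
```

```bash
python3 go.py -0.005 -0.1015 0.30
```

```text
cm [-4.65 -0.07  0.  ] twist [0.02 0.03 0.04] t 4.5167 F [-0.1  0.2  0.8]
```

>>> servo_tool([
  {"xyz":[-0.5,0,0],"twist":[0,0,0],"jaw":0.5},
  {"xyz":[-1,0,0],"twist":[0,0,0],"jaw":0.5},
  {"xyz":[-1.5,0,0],"twist":[0,0,0],"jaw":0.5},
  {"xyz":[-2,0,0],"twist":[0,0,0],"jaw":0.5},
  {"xyz":[-2.5,0,0],"twist":[0,0,0],"jaw":0.5},
  {"xyz":[-3,0,0],"twist":[0,0,0],"jaw":0.5},
  {"xyz":[-3.5,0,0],"twist":[0,0,0],"jaw":0.5},
  {"xyz":[-4,0,0],"twist":[0,0,0],"jaw":0.5},
  {"xyz":[-4.4,0,0],"twist":[0,0,0],"jaw":0.5},
  {"xyz":[-4.7,0,0],"twist":[0,0,0],"jaw":0.5},
])

```text
time_s: 5.35
tool_pos: [0.5458, -0.059, 0.2998]
tool_rot: [180.0, 0.0, 86.3]
force: [-0.5, 0.2, 0.2]
grip_width: 0.0434
grasp_force: 0.0
```

>>> servo_tool([
  {"xyz":[0,0,0],"twist":[0,0,0],"jaw":0.5},
  {"xyz":[1.5,0,0],"twist":[0,0,0],"jaw":0.5},
  {"xyz":[3.5,0,0],"twist":[0,0,0],"jaw":0.5},
  {"xyz":[6,0,0],"twist":[0,0,0],"jaw":0.5},
  {"xyz":[8.5,0,0],"twist":[0,0,0],"jaw":0.5},
  {"xyz":[9.7,0,-2],"twist":[0,0,0],"jaw":0.5},
  {"xyz":[9.7,0,-5],"twist":[0,0,0],"jaw":0.5},
  {"xyz":[9.7,0,-8],"twist":[0,0,0],"jaw":0.5},
  {"xyz":[9.7,0,-10.5],"twist":[0,0,0],"jaw":0.5},
  {"xyz":[9.7,0,-12],"twist":[0,0,0],"jaw":0.5},
])

```text
time_s: 6.18
tool_pos: [0.5525, 0.0388, 0.4231]
tool_rot: [179.8, -0.1, 86.4]
force: [0.0, -0.1, -0.1]
grip_width: 0.0432
grasp_force: 0.0
```

```bash
python3 go.py -0.005 -0.004 0.42; python3 - <<'E'
from cell import env
import cv2,numpy as np
i=[env.read_camera(n)['img'][130:290,180:380,::-1] for n in('scene','side')]
cv2.imwrite('pics/p3.png',cv2.resize(np.hstack(i),None,fx=2,fy=2))
E
```

```text
cm [-0.18 -0.09  0.31] twist [ 0.23 -0.08  0.27] t 6.1833 F [ 0.  -0.1 -0.1]
```

View pics/p3.png

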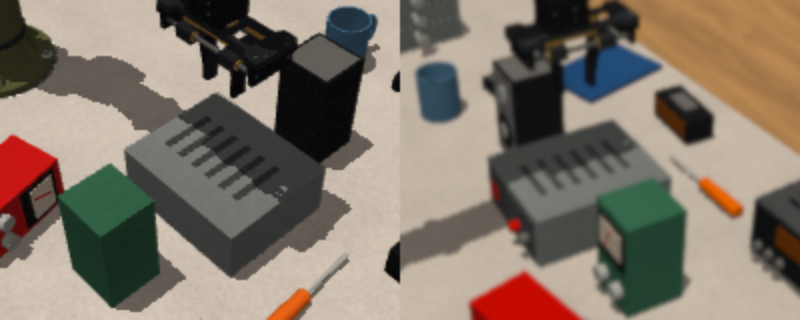

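Both now stand upright: the speaker at (320,100) and the meter at (110,235) in the left crop. The gripper is clear of them, and the nearby things look undisturbed.

```bash
python3 -c "
from cell import env
print(env.sign_off())"
```

```text
the job is handed in; nothing more can be done
None
```

The speaker and the meter were both pushed back upright beside the supply, nothing else was touched, and the job was handed in at about 6 s on the robot's clock.

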